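# Roll a battery cell onto the contact line of a test fixture and close the contact

## Robot

A 6-joint arm with a two-finger parallel gripper is mounted at the origin on a cart in front of the work surface, level with it; the furniture and walls round the work are solid. World frame = base frame: x ahead of the robot, y to its left, z up, the work surface at z = 0. Lengths are in m, angles in rad, forces in N, time in s.
With the tool pointing down it reaches from about 0.35 to 0.875 m from the base axis. Payload 15.5 kg.
Tool frame: the origin (TCP) lies on the centre line of the jaws, within the pads' length; the fingertips stand 25 mm ahead of it and the grasp point (between the pads) lies 6 mm ahead of it; z points along the fingers, y is the line along which they close (so a half turn about z gives the same grasp; the last joint's range is limited). The gripper opens to 85 mm and grips with 20 to 120 N. Pads are 22 mm wide; open, the fingers measure 114 mm over their backs; the gripper's body (76 mm by 85 mm) begins 54 mm behind the grasp point. The pads swing forward as they close: fully open they stand 13 mm farther back than shut.
Start: joints at [1.048, 0.494, 1.345, -0, 1.302, -0.096], TCP at [0.259, 0.569, 0.256] pointing down, gripper open.
Joint ranges: [-2.91, 2.91], [-0.82, 2.16], [0.22, 2.67], [-1.22, 4.37], [0.12, 2.79], [-3.08, 3.08]. Speed limits (rad/s): [1.89, 1.89, 2.57, 3.01, 3.01, 3.01].

## Interface

Orientations are given as [roll, pitch, yaw] about the fixed x, y, z axes, in that order (R = Rz(yaw) Ry(pitch) Rx(roll)).
In Python, from workcell import read_state, read_camera, camera_model, hand_in gives the robot as it stands. The module is installed in compiled form; this text tells all that it offers.
- The arm moves only by the tool play_rows, never from a script. Its arguments are lists of equal length, an entry for each row: "hand": the finger opening in cm, from 0 to 8.54; "delta_pos": the shift along the tool's x, y, z in cm, a list of three; "twist": the turn about the tool's z in degrees. A call has 1 to 20 rows; each row is the pose to reach, as a shift and turn from the pose commanded when the call began, along the tool's axes at that moment; what a row does not reach only later rows make up. A row lasts 1/8 s, in which the tool goes at most 62.5 mm and 10.7 degrees, less where a joint would pass 70% of its speed; a pose out of reach is approached as far as the arm can. A call with a gripper value outside its range is refused whole. The fingers move at their own pace and stop on an object; the grip force is fixed at half the most. Time passes only in rows, so rows that repeat a pose let the fingers close. It gives the time, the measured TCP pose, the force, the opening and the grip force at its end, in the units of the state.
- read_state(): the state, without advancing time (a new reading comes with each control period).
- read_camera(name): name is "scene" or "top" or "wrist"; returns (picture, depth): 384x512x3 uint8, red, green, blue; 384x512 float32, m along the optical axis (not along the pixel's ray), 0 where there is no reading.
- camera_model(name): a dict with "camera_matrix" (3x3 intrinsics, pixels), "T" (4x4, takes a point from camera to world coordinates). Camera axes: x right, y up, looking along -z (the intrinsics and any distortion apply to the point x, -y, -z); pixel columns grow to the right and rows downward; lengths in m; the calibration is good to about 2 mm. A picture is of the moment at which its call begins: read the wrist's pose just before it. camera_model takes no time and is no camera call; for the wrist camera it gives the pose at the moment of the call.
- hand_in(): hands the job in; it is judged then, once.
The state is a dict: "time": time; "joints": joint angles; "qvel": joint speeds; "tau": joint torques, N m; "position": TCP position; "tool_rot": TCP orientation; "wrist_force": force on the tool from outside, world axes, zero at the start; "wrist_torque": the same for the moment, N m; "grip_width": finger opening in m; "grasp_force": force on a finger pad.
Only numpy, scipy, OpenCV 4.12 (cv2) and the standard library are available. Lean on these libraries where they do the work, as an engineer would, in place of code of your own. Each camera call takes 0.05 s, during which the arm holds its last target. There are 200 camera calls.

## Task

Load the cell tester with the blue battery cell: lay the fingertips lightly on top of the lying cell and roll it with sideways pushes (do not drag it) across the black deck until it lies still and straight on the white line between the two brass contacts. Then push the sliding contact's red thumb pad until the cell sits snug between both contacts, and let go, leaving the cell on the line. Only push: never grip or lift the cell, and leave the green cells, the marker, the screw tin and the circuit board alone.

Things in the scene. Friction and masses are not known exactly. Their poses are not given: they have to be found in the camera images.
- fixture: Cell tester, flat steel plate 240 (y) x 172 mm (x) fixed to the desk. Origin on the desk under the middle of its white line; z up, the line runs along y at x = 0, the cell is rolled toward +x (away from the robot). Level black deck, top 16 mm over the desk, x -108 to +40, y -54 to +54 mm, with 4 mm high lips at its front and back edges.
- line_mid (a point): Middle of the white line, on top of the deck, 16 mm above the desk; axes as the fixture's.
- fixed_contact (a point): Middle of the face of the fixed brass contact (a stub 12 mm across, at x = 0, y = +50 mm in the fixture frame, 32 mm above the desk), in front of a grey block 36 mm wide that reaches y = +83 mm and 48 mm high. The sliding contact faces it from the -y side. With the cell snug against it the cell's centre is at y = +15 mm.
- cell: Blue cell, cylinder 32 mm in diameter, 70 mm long, about 140 g, lying on the deck in front of the line, a white stripe along its sleeve facing up at the start. Origin at its centre, 16 mm over the deck; its y axis is its length (+ button at the +y end, toward the fixed contact), z points through the stripe and turns as it rolls. It soon stops rolling by itself.
- slide (a joint): Travel of the sliding contact along the fixture's +y, m. 0 = fully back; its brass face is at fixture y = -60 mm + this value, x = 0, 32 mm above the desk. Starts open (0 to 0.014), the range ends at 0.046. With the cell snug between the contacts it reads about 0.040. It slides stiffly (about 1.5 N) and stays where it is left.
- thumb_pad (a point): Middle of the outer face of the red thumb pad (26 mm wide, 22 mm high, centre 38 mm above the desk) at the outer (-y) end of the sliding contact's grey block (32 mm wide, 51 mm high). Moves with the slide; push it toward the fixture's +y. Behind it is free room above a rail and an end stop no higher than 22 mm over the desk.
- green_cell_0: Bystander: green cell, same size, standing in the white tray. Origin at its centre.
- green_cell_1: Bystander: green cell, same size, standing in the white tray. Origin at its centre.
- circuit_board: Bystander: small green circuit board, 63 x 77 x 15 mm. Origin at the centre of its underside.
- marker: Bystander: white felt marker with a blue cap, lying, 136 x 38 x 18 mm. Origin at the centre of its underside.
- screw_tin: Bystander: round tin, 64 mm across, 24 mm high, with a red-brown lid. Origin at the centre of its underside.
Not all that is in view belongs to the job. Leave any pink or purple look-alike of the cell alone.

How it is judged:
By the outcome, as a careful person would: the job done as asked, in the order asked, and still so for the second after the job is handed in, with the robot touching nothing.
It also fails if it takes over 58 s, if anything falls off the work surface, if the arm or the gripper's body presses on something with over 40 N, if the wrist force passes 120 N, or if a joint passes its speed limit or range.

## Working session

There is one attempt and no reset: what is moved stays moved. The work goes in short steps, Python scripts to look and compute and a tool call to move; the robot and the scene stay as the last step left them, time stands still between calls to the robot, and variables do not carry over. Pictures are saved under pics/ and viewed, at most 10 in all, crops included, and the job is handed in when it is done.

Besides the shell and the picture viewer there is one more tool, called after ">>>" as name([rows], argument=value, ...), one row to a line, values as JSON. play_rows: Moves the arm, as the interface text tells. Its arguments: {"type":"object","properties":{"hand":{"type":"array","items":{"type":"number"}},"delta_pos":{"type":"array","items":{"type":"array","items":{"type":"number"}}},"twist":{"type":"array","items":{"type":"number"}}},"required":["hand","delta_pos","twist"]}

```bash
mkdir -p pics
cat > h.py <<'E'
import numpy as np,cv2
from workcell import *
def grab(n,save=None):
    m=camera_model(n);p,d=read_camera(n)
    if save: cv2.imwrite('pics/'+save,p[:,:,::-1])
    K=np.array(m['camera_matrix']);T=np.array(m['T'])
    v,u=np.mgrid[:384,:512]
    x=(u-K[0,2])/K[0,0]*d;y=(v-K[1,2])/K[1,1]*d
    P=np.stack([x,-y,-d,np.ones_like(d)],-1)@T.T
    return p,d,P[...,:3]
E
python3 - <<'E'
from h import *
for n in('top','scene'):
    p,d,P=grab(n,n+'0.png');np.savez(n+'0.npz',p=p,d=d,P=P)
    m=camera_model(n);print(m)
a=cv2.imread('pics/top0.png')
print(read_state())
E
```

```text
{'camera_matrix': array([[495.28804155,   0.        , 256.90957601],
       [  0.        , 495.28804155, 184.36887747],
       [  0.        ,   0.        ,   1.        ]]), 'T': array([[-0.01542462,  0.9853514 , -0.16983726,  0.24624013],
       [-0.99977621, -0.01273938,  0.01688913,  0.0161915 ],
       [ 0.01447811,  0.17005976,  0.98532739,  1.49964499],
       [ 0.        ,  0.        ,  0.        ,  1.        ]])}
{'camera_matrix': array([[417.71643777,   0.        , 254.35559262],
       [  0.        , 417.71643777, 194.08249251],
       [  0.        ,   0.        ,   1.        ]]), 'T': array([[-0.03253119,  0.86417296, -0.50214223, -0.15921947],
       [-0.99940667, -0.03381354,  0.00655421,  0.00793825],
       [-0.01131523,  0.5020575 ,  0.86476021,  1.14258234],
       [ 0.        ,  0.        ,  0.        ,  1.        ]])}
{'time': 0.1, 'joints': array([ 1.04848640e+00,  4.94141809e-01,  1.34603165e+00, -3.64544649e-05,
        1.30251081e+00, -9.54524931e-02]), 'qvel': array([-0.00036933, -0.00211249, -0.00059652, -0.00022433, -0.00079719,
       -0.00073317]), 'tau': array([ 1.63798410e-03, -8.83579516e+01, -3.84561539e+01, -1.39025133e-05,
        5.02609473e-03,  4.07533582e-05]), 'position': array([0.25859652, 0.56868338, 0.25575967]), 'tool_rot': array([-3.14050266e+00, -6.90594642e-05,  2.71474486e+00]), 'wrist_force': array([-0.11580081,  0.4816625 , -0.16251434]), 'wrist_torque': array([ 0.00320604, -0.04760793,  0.00231966]), 'grasp_force': 0.0, 'grip_width': 0.08528845177772029}
```

View pics/top0.png

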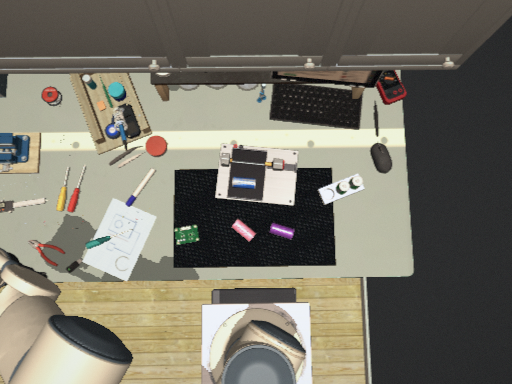

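View pics/scene0.png

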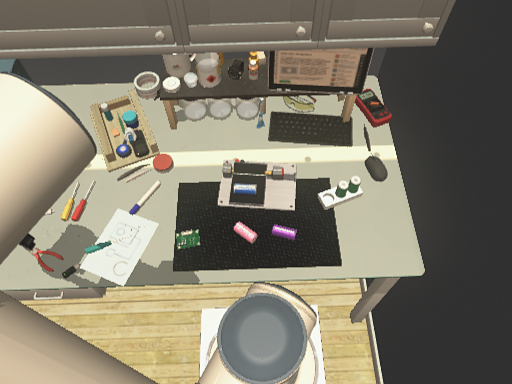

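The top view shows the tester at about (257,175), with the blue cell at (244,183), fixed contact on the left (225,157) and the red pad on the right (~(290,165)). I'll crop and measure this.

Run:
```python
from h import *
z=np.load('top0.npz');p,P=z['p'],z['P']
c=p[138:212,208:306];cv2.imwrite('pics/c0.png',cv2.resize(c[:,:,::-1],None,fx=8,fy=8,interpolation=cv2.INTER_CUBIC))
hsv=cv2.cvtColor(p,cv2.COLOR_RGB2HSV)
b=np.zeros(p.shape[:2],bool);b[140:210,210:305]=1
H,S,V=hsv[...,0],hsv[...,1],hsv[...,2]
for n,m in dict(blue=(H>95)&(H<130)&(S>100)&(V>80),red=((H<8)|(H>172))&(S>120)&(V>60),dark=(V<60)&(P[...,2]<.03),plate=(V>150)&(S<60)&(P[...,2]<.02)).items():
    m=m&b&(P[...,2]>-.02);q=P[m];r=cv2.minAreaRect(q[:,:2].astype(np.float32)*1000)
    print(n,m.sum(),q.mean(0).round(4),np.median(q[:,2]).round(4),r)
    print(np.round(cv2.boxPoints(r)).tolist())
```

```text
blue 86 [0.5003 0.0298 0.041 ] 0.0419 ((507.5078430175781, 30.946945190429688), (60.04842758178711, 35.06926727294922), 83.46133422851562)
[[487.0, 3.0], [522.0, -1.0], [528.0, 59.0], [494.0, 63.0]]
red 17 [ 0.5858 -0.0199  0.0363] 0.0417 ((591.0428466796875, -17.890594482421875), (165.57125854492188, 23.909223556518555), 62.529232025146484)
[[542.0, -86.0], [563.0, -97.0], [640.0, 50.0], [619.0, 61.0]]
dark 2324 [0.5033 0.0045 0.0096] 0.0084 ((520.1109619140625, -10.541748046875), (290.999267578125, 185.31707763671875), 89.22606658935547)
[[425.0, -155.0], [611.0, -157.0], [615.0, 134.0], [429.0, 136.0]]
plate 3097 [ 0.5574 -0.0268  0.0086] 0.0104 ((543.1885375976562, -11.339599609375), (294.21435546875, 208.6168975830078), 89.4801254272461)
[[438.0, -157.0], [646.0, -159.0], [649.0, 135.0], [440.0, 137.0]]
```

View pics/c0.png

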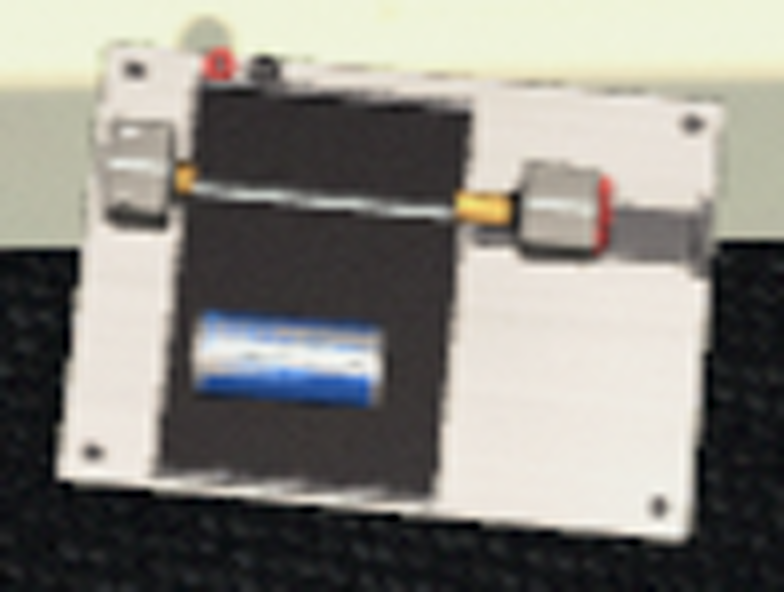

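The crop shows the line running from (193,187) to (455,213), the cell centre at about (288,360) and the red pad at (605,215). Next I'll cast these pixels onto known heights.

```bash
cat >> h.py <<'E'
def cast(n,u,v,z,m=None):
    m=m or camera_model(n);K=m['camera_matrix'];T=m['T']
    r=T[:3,:3]@np.array([(u-K[0,2])/K[0,0],-(v-K[1,2])/K[1,1],-1]);o=T[:3,3]
    return o+r*(z-o[2])/r[2]
E
python3 - <<'E'
from h import *
c=lambda u,v,z:cast('top',208+(u+.5)/8-.5,138+(v+.5)/8-.5,z)
z8=.008
q={k:c(*a) for k,a in dict(lineL=(193,187,.016),lineR=(455,213,.016),cTL=(113,42,z8),cTR=(722,100,z8),cBR=(690,545,z8),cBL=(57,482,z8),dTL=(197,88,.02),dTR=(470,105,.02),dBR=(435,497,.02),dBL=(160,470,.02),
 cellL=(198,355,.034),cellR=(380,365,.034),bTL=(203,315,.035),bBL=(199,392,.035),bTR=(383,325,.035),bBR=(375,408,.035),pad=(607,215,.045)).items()}
for k in q: print(k,(q[k]*1000).round(1))
print('plate mid',sum(q[k] for k in('cTL','cTR','cBR','cBL'))/4)
E
```

```text
lineL [575.8  66.9  16. ]
lineR [564.4 -33.3  16. ]
cTL [635.4  97.7   8. ]
cTR [ 609.5 -137.7    8. ]
cBR [ 436.2 -120.4    8. ]
cBL [463.6 119.6   8. ]
dTL [613.7  65.   20. ]
dTR [605.8 -39.6  20. ]
dBR [454.2 -23.6  20. ]
dBL [465.9  79.9  20. ]
cellL [507.2  64.8  34. ]
cellR [502.5  -3.4  34. ]
bTL [522.3  62.8  35. ]
bBL [493.   64.5  35. ]
bTR [517.6  -4.8  35. ]
bBR [486.   -1.3  35. ]
pad [556.7 -89.4  45. ]
plate mid [ 0.53617105 -0.01022252  0.008     ]
```

>>> play_rows([
  [-1.5,-1.3,0],
  [-4,-3.5,0],
  [-7.5,-6.6,0],
  [-11,-9.7,0],
  [-14.7,-13,0.4],
  [-18.4,-16.2,0.8],
  [-22,-19.5,1.2],
  [-25.8,-22.8,1.6],
  [-29.5,-26,2],
  [-33.2,-29.2,2.4],
  [-36.7,-32.3,2.8],
  [-40,-35.2,3.2],
  [-42.5,-37.4,3.5],
  [-43.8,-38.6,3.6],
  [-44.3,-39,3.6],
  [-44.3,-39,3.6],
], hand=[6,5,4,3,3,3,3,3,3,3,3,3,3,3,3,3], twist=[-0.5,-1.5,-3,-4.5,-6,-7.5,-9,-10.5,-12,-13.5,-15,-16.3,-17.3,-18,-18.1,-18.1])

```text
time: 2.1
position: [0.5002, 0.0304, 0.2203]
tool_rot: [3.142, -0.0, 3.03]
wrist_force: [-0.4, -0.3, 0.1]
grip_width: 0.0301
grasp_force: 0.0
```

Run:
```python
from h import *
s=read_state();print({k:np.round(s[k],3) for k in('time','position','tool_rot','wrist_force','grip_width','joints')})
p,d,P=grab('wrist','w1.png');np.savez('w1.npz',p=p,d=d,P=P)
print(camera_model('wrist')['T'].round(3))
```

```text
{'time': np.float64(2.1), 'position': array([0.5 , 0.03, 0.22]), 'tool_rot': array([ 3.142, -0.   ,  3.03 ]), 'wrist_force': array([-0.414, -0.32 ,  0.116]), 'grip_width': np.float64(0.03), 'joints': array([-0.059,  0.364,  1.692,  0.   ,  1.086, -1.518])}
[[ 0.111 -0.957 -0.27   0.432]
 [ 0.994  0.107  0.03   0.038]
 [-0.    -0.271  0.962  0.339]
 [ 0.     0.     0.     1.   ]]
```

View pics/w1.png

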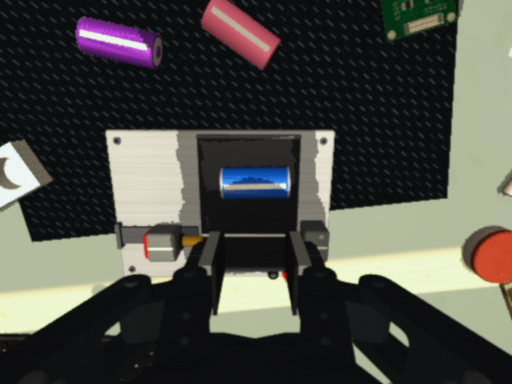

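The wrist view is aligned with the fixture: plate edge along row 130, cell spanning (220–291, 167–198), line near row 235, and the fingers below it.

```bash
cat >> h.py <<'E'
YAW=np.radians(-6.4);O=np.array([.5695,.0168])
def fix(P):
    R=np.array([[np.cos(YAW),-np.sin(YAW)],[np.sin(YAW),np.cos(YAW)]]);return (P[...,:2]-O)@R
def cell(P,p,x0=-120,x1=30):
    F=fix(P)*1000;z=P[...,2]*1000
    h=cv2.cvtColor(p,cv2.COLOR_RGB2HSV)
    bl=(h[...,0]>95)&(h[...,0]<130)&(h[...,1]>100)&(h[...,2]>60)
    m=(F[...,0]>x0)&(F[...,0]<x1)&(F[...,1]>-45)&(F[...,1]<46)&(z>26)&(z<56)
    q=np.c_[F[m],z[m]];
    # circle-axis fit: x = a+b*y, radius 16, z=32
    from scipy.optimize import least_squares
    bq=F[m&bl];
    if len(bq)<20: print('no blue');return
    r=least_squares(lambda t:np.hypot((q[:,0]-t[0]-t[1]*(q[:,1]-10)),q[:,2]-t[2])-16,[np.median(bq[:,0]),0,32],loss='soft_l1')
    print('cell fx@y10 %.1f  yaw %.2f deg zc %.1f'%(r.x[0],-np.degrees(np.arctan(r.x[1])),r.x[2]),'y range',np.percentile(q[:,1],[1,99]).round(1),'n',len(q),'cost',round(r.cost/len(q),2))
E
python3 - <<'E'
from h import *
z=np.load('w1.npz');p,P=z['p'],z['P']
cell(P,p)
z=np.load('top0.npz');cell(z['P'],z['p'])
z=np.load('w1.npz')
m=camera_model('wrist')
g=p.astype(int).sum(2)
# plate edges, deck edges
for v in (150,180,215): 
    r=g[v];e=np.where(abs(np.diff(r))>120)[0];print(v,e.tolist())
for u in (150,210,255,290,315): 
    r=g[:,u];e=np.where(abs(np.diff(r))>90)[0];e=e[(e>120)&(e<285)];print(u,e.tolist())
F=fix(P)*1000
# line: bright px on deck
L=(abs(F[...,0])<15)&(abs(F[...,1])<45)&(g>300)&(P[...,2]<.03)
print('line',L.sum(),F[L].mean(0))
for (u,v,zz) in((107,130,8),(334,130,8),(198,136,20),(300,136,20),(255,235,16),(144,245,45)):
    c=cast('wrist',u,v,zz/1000,m);print(u,v,(fix(c)*1000).round(1),P[v,u].round(3))
E
```

```text
cell fx@y10 -64.9  yaw 1.17 deg zc 32.8 y range [-27.5  39.5] n 2154 cost 0.2
cell fx@y10 -65.4  yaw 2.07 deg zc 32.5 y range [-25.7  41.7] n 246 cost 1.62
150 [14, 15, 106, 107, 332, 333, 334, 449, 450]
180 [9, 36, 37, 110, 111, 182, 198, 218, 219, 289, 290, 316, 330, 331, 447, 448]
215 [22, 23, 114, 115, 116, 297, 325]
150 [128, 129, 130, 224, 225, 246, 247, 249, 250, 261, 275, 276]
210 [129, 133, 274, 275]
255 [129, 133, 183, 188, 189, 233, 234, 235, 236, 270, 271]
290 [129, 133]
315 [128, 129, 130, 157, 219]
line 104 [-0.41973221  2.89247631]
107 130 [-115.5 -149.4] [ 0.438 -0.118  0.011]
334 130 [-115.7   90.1] [0.465 0.12  0.004]
198 136 [-110.4  -51.5] [ 0.454 -0.022  0.02 ]
300 136 [-110.5   52.7] [0.466 0.081 0.02 ]
255 235 [0.5 6.9] [0.571 0.023 0.016]
144 245 [  -0.7 -108.7] [ 0.555 -0.089  0.05 ]
```

>>> play_rows([
  [0.1,0.1,1.5],
  [0.2,0.1,5],
  [0.3,0.1,9],
  [0.3,0.1,12],
  [0.3,0.1,13.5],
  [0.3,0.1,14],
  [0.3,0.1,14.2],
  [0.3,0.1,14.2],
], hand=[3,3,3,3,3,3,3,3], twist=[0,0,0,0,0,0,0,0])

```text
time: 3.15
position: [0.4981, 0.0319, 0.079]
tool_rot: [3.142, 0.001, 3.031]
wrist_force: [-0.1, 0.6, 0.2]
grip_width: 0.0301
grasp_force: 0.0
```

>>> play_rows([
  [0,0,0.1],
  [0,0,0.2],
  [0,0,0.3],
  [0,0,0.3],
], hand=[3,3,3,3], twist=[0,0,0,0])

```text
time: 3.65
position: [0.4977, 0.0319, 0.0752]
tool_rot: [-3.142, -0.0, 3.031]
wrist_force: [0.3, 0.6, -0.4]
grip_width: 0.0301
grasp_force: 0.0
```

>>> play_rows([
  [0,0,0.1],
  [0,0,0.15],
], hand=[3,3], twist=[0,0])

```text
time: 3.9
position: [0.4977, 0.0318, 0.0737]
tool_rot: [3.142, -0.0, 3.031]
wrist_force: [0.0, -0.5, 0.9]
grip_width: 0.0302
grasp_force: 0.0
```

>>> play_rows([
  [0,0,0.1],
  [0,0,0.1],
], hand=[3,3], twist=[0,0])

```text
time: 4.15
position: [0.4976, 0.0319, 0.0727]
tool_rot: [-3.142, -0.0, 3.031]
wrist_force: [-0.1, -0.5, -0.3]
grip_width: 0.0302
grasp_force: 0.0
```

>>> play_rows([
  [0,0,0.1],
  [0,0,0.1],
], hand=[3,3], twist=[0,0])

```text
time: 4.4
position: [0.4982, 0.0318, 0.0723]
tool_rot: [3.142, 0.001, 3.031]
wrist_force: [-0.9, 0.9, 9.0]
grip_width: 0.0302
grasp_force: 5.0
```

>>> play_rows([
  [0,0,-0.04],
  [-0.1,0,-0.05],
  [-0.4,0,-0.05],
  [-0.8,0,-0.05],
  [-1.2,0,-0.05],
  [-1.6,0,-0.05],
  [-2,0,-0.05],
  [-2.4,0,-0.05],
  [-2.8,0,-0.05],
  [-3.1,0,-0.05],
  [-3.3,0,-0.05],
  [-3.4,0,-0.05],
  [-3.4,0,-0.05],
], hand=[3,3,3,3,3,3,3,3,3,3,3,3,3], twist=[0,0,0.1,0.3,0.5,0.7,0.9,1.1,1.3,1.4,1.5,1.5,1.5])

```text
time: 6.02
position: [0.5316, 0.0281, 0.0723]
tool_rot: [3.142, 0.0, 3.005]
wrist_force: [1.0, 2.2, 3.9]
grip_width: 0.0297
grasp_force: 2.5
```

>>> play_rows([
  [0,0,-0.3],
  [0,0,-1],
  [1,0,-1],
  [1.5,0,-1],
  [1.5,0,-1],
], hand=[3,3,3,3,3], twist=[0,0,-0.7,-1.5,-1.5])

```text
time: 6.65
position: [0.5159, 0.0302, 0.0822]
tool_rot: [-3.142, -0.001, 3.031]
wrist_force: [0.7, -0.6, -0.4]
grip_width: 0.0298
grasp_force: 0.0
```

Run:
```python
from h import *
s=read_state();print(fix(s['position'])*1000,s['position'][2])
p,d,P=grab('wrist','w2.png');cell(P,p)
p,d,P=grab('top');cell(P,p)
```

```text
[-54.76283863   7.38256831] 0.082224153578491
cell fx@y10 -48.0  yaw 0.23 deg zc 32.8 y range [-27.1  39.1] n 4735 cost 0.12
no blue
```

View pics/w2.png

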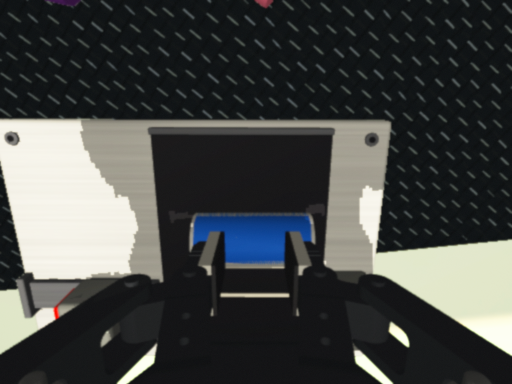

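The first stroke rolled the cell 17 mm without slip, to fx −48 with yaw 0.2°. In the picture it lies straight at rows 213–263, just ahead of the fingers. I'll repeat the stroke.

>>> play_rows([
  [0.1,0,0.6],
  [0.1,0,0.9],
  [0.1,0,1.0],
  [0,0,1.0],
  [-0.3,0,1.0],
  [-0.7,0,1.0],
  [-1.1,0,1.0],
  [-1.5,0,1.0],
  [-1.9,0,1.0],
  [-2.3,0,1.0],
  [-2.7,0,1.0],
  [-3.0,0,1.0],
  [-3.2,0,1.0],
  [-3.3,0,1.0],
  [-3.3,0,1.0],
  [-3.3,0,0.7],
  [-3.3,0,0],
  [-2.3,0,0],
  [-1.6,0,0],
  [-1.6,0,0],
], hand=[3,3,3,3,3,3,3,3,3,3,3,3,3,3,3,3,3,3,3,3], twist=[0,0,0,0,0,0,0,0,0,0,0,0,0,0,0,0,0,0,0,0])

```text
time: 9.25
position: [0.5315, 0.0285, 0.0822]
tool_rot: [-3.142, -0.001, 3.031]
wrist_force: [-0.8, -0.7, 1.0]
grip_width: 0.0301
grasp_force: 0.0
```

Run:
```python
from h import *
s=read_state();print(fix(s['position'])*1000,s['position'][2])
p,d,P=grab('wrist');cell(P,p)
```

```text
[-39.02150272   7.39470051] 0.08221682455029425
cell fx@y10 -30.9  yaw 0.22 deg zc 32.7 y range [-27.1  39.2] n 4595 cost 0.12
```

>>> play_rows([
  [0,0,0.6],
  [0,0,0.9],
  [0,0,1.0],
  [-0.1,0,1.0],
  [-0.4,0,1.0],
  [-0.8,0,1.0],
  [-1.2,0,1.0],
  [-1.6,0,1.0],
  [-2.0,0,1.0],
  [-2.4,0,1.0],
  [-2.7,0,1.0],
  [-2.9,0,1.0],
  [-3.0,0,1.0],
  [-3.0,0,1.0],
  [-3.0,0,0.7],
  [-3.0,0,0],
  [-2.2,0,0],
  [-1.5,0,0],
  [-1.5,0,0],
], hand=[3,3,3,3,3,3,3,3,3,3,3,3,3,3,3,3,3,3,3], twist=[0,0,0,0,0,0,0,0,0,0,0,0,0,0,0,0,0,0,0])

```text
time: 11.68
position: [0.5464, 0.0269, 0.0822]
tool_rot: [-3.142, -0.001, 3.031]
wrist_force: [0.0, -0.8, 0.1]
grip_width: 0.0297
grasp_force: 0.0
```

Run:
```python
from h import *
s=read_state();print(fix(s['position'])*1000,s['position'][2])
p,d,P=grab('wrist','w3.png');cell(P,p)
```

```text
[-24.03530222   7.42303889] 0.08221344806102629
cell fx@y10 -15.8  yaw 0.17 deg zc 32.7 y range [-27.   39.2] n 4564 cost 0.12
```

View pics/w3.png

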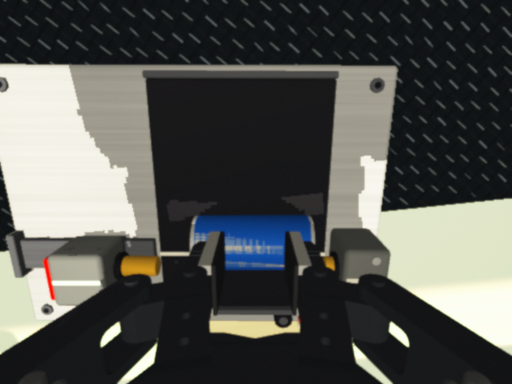

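The cell is straight at fx −15.8 and level with the gap between the brass contacts, (140,266) and (328,263). This is the final stroke, and then I'll lift clear.

>>> play_rows([
  [0,0,0.6],
  [0,0,0.9],
  [0,0,1.0],
  [-0.1,0,1.0],
  [-0.4,0,1.0],
  [-0.8,0,1.0],
  [-1.2,0,1.0],
  [-1.6,0,1.0],
  [-2.0,0,1.0],
  [-2.4,0,1.0],
  [-2.7,0,1.0],
  [-2.95,0,1.0],
  [-3.1,0,1.0],
  [-3.15,0,1.0],
  [-3.15,0,1.0],
  [-3.15,0,0.7],
  [-3.15,0,0],
  [-2,0,-2],
  [0,0,-4],
  [1,0,-5],
], hand=[3,3,3,3,3,3,3,3,3,3,3,3,3,3,3,3,3,3,3,3], twist=[0,0,0,0,0,0,0,0,0,0,0,0,0,0,0,0,0,0,0,0])

```text
time: 14.22
position: [0.5369, 0.0279, 0.1334]
tool_rot: [3.142, 0.001, 3.031]
wrist_force: [-0.3, -0.4, 0.2]
grip_width: 0.0301
grasp_force: 0.0
```

>>> play_rows([
  [1,-2,-0.5],
  [2,-4,-1],
  [3,-7,-1],
  [4,-9,-1],
  [4,-9,-1],
], hand=[2,1,0,0,0], twist=[0,0,0,0,0])

```text
time: 14.85
position: [0.4868, -0.0589, 0.1421]
tool_rot: [-3.141, -0.001, 3.028]
wrist_force: [-0.2, -0.0, 0.8]
grip_width: -0.0004
grasp_force: 0.0
```

Run:
```python
from h import *
s=read_state();print(fix(s['position'])*1000,s['position'][2])
p,d,P=grab('wrist','w4.png');np.savez('w4.npz',p=p,d=d,P=P);cell(P,p)
```

```text
[-73.74067051 -84.4776101 ] 0.14205884285379874
cell fx@y10 -12.6  yaw -29.44 deg zc 31.3 y range [-27.8  39.8] n 2099 cost 2.6
```

View pics/w4.png

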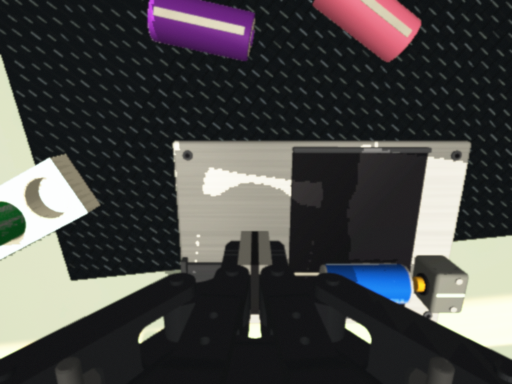

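The cell lies at (322–410, 262–303), in line with the fixed contact at (420,285); the closed fingers hide its left end. I'll refit with the visible part only.

Run:
```python
from h import *
from scipy.optimize import least_squares
z=np.load('w4.npz');P=z['P'];F=fix(P)*1000;Z=P[...,2]*1000
def f(m):
    q=np.c_[F[m],Z[m]]
    r=least_squares(lambda t:np.hypot((q[:,0]-t[0]-t[1]*(q[:,1]-10)),q[:,2]-32.7)-16,[0,0],loss='soft_l1')
    print(m.sum(),r.x[0].round(2),-np.degrees(r.x[1]).round(2),r.cost/m.sum(),q[:,1].min(),q[:,1].max())
b=(abs(F[...,0])<30)&(Z>34)&(Z<52)
for y0,y1 in((-20,38),(-5,38),(5,38)): f(b&(F[...,1]>y0)&(F[...,1]<y1))
# fixed block front edge/brass
m=(Z>26)&(Z<42)&(F[...,1]>42)&(F[...,1]<49)&(abs(F[...,0])<25);print('brass',F[m].min(0),F[m].max(0),F[m].mean(0))
m=(Z>46)&(Z<52)&(F[...,1]>55)&(abs(F[...,0])<30);print('block',np.percentile(F[m],[1,50,99],axis=0))
```

```text
1683 -0.06 0.21 0.16266057121718072 -19.966031584774836 37.9733512053667
1504 -0.05 0.25 0.1625652968309976 -4.9806212504034 37.9733512053667
1272 -0.08 0.15 0.16030264353255158 5.124025113044317 37.9733512053667
brass [-5.45531381 48.47432187] [ 4.26717875 48.99919494] [-0.61004641 48.84220845]
block [[-17.90398099  56.16910748]
 [ -2.01413682  67.68352507]
 [ 16.17033172  81.10229772]]
```

Cell centre is at fx −0.1 with yaw 0.2°, so it is on the line. Next I'll bring the shut fingers behind the thumb pad.

>>> play_rows([
  [-1,-2,0],
  [-3,-4,0],
  [-5.5,-5.3,0],
  [-7,-5.3,0.5],
  [-7.3,-5.3,2.5],
  [-7.3,-5.3,5],
  [-7.3,-5.3,7],
  [-7.3,-5.3,8.2],
  [-7.3,-5.3,8.5],
  [-7.3,-5.3,8.5],
], hand=[0,0,0,0,0,0,0,0,0,0], twist=[0,0,0,0,0,0,0,0,0,0])

```text
time: 16.15
position: [0.5547, -0.1179, 0.0575]
tool_rot: [-3.142, 0.0, 3.031]
wrist_force: [-0.3, -0.2, 0.1]
grip_width: -0.0001
grasp_force: 0.0
```

Run:
```python
from h import *
s=read_state();print(fix(s['position'])*1000,s['position'][2])
p,d,P=grab('wrist','w5.png');np.savez('w5.npz',p=p,d=d,P=P)
F=fix(P)*1000;Z=P[...,2]*1000
h=cv2.cvtColor(p,cv2.COLOR_RGB2HSV)
r=((h[...,0]<8)|(h[...,0]>172))&(h[...,1]>120)&(h[...,2]>60)&(abs(F[...,0])<30)&(Z>20)&(Z<60)
print(r.sum(),np.percentile(np.c_[F[r],Z[r]],[2,50,98],axis=0).round(1) if r.any() else '')
```

```text
[   0.30827347 -135.51644403] 0.05754008883439295
492 [[ -13.6 -108.    30.6]
 [  -7.5 -106.6   49.2]
 [   5.9 -104.5   50.8]]
```

View pics/w5.png

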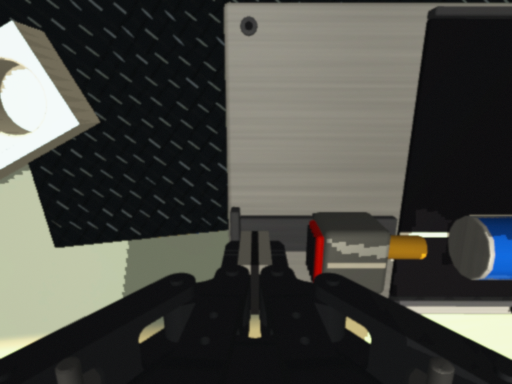

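The red pad face is at fy −108, pixel (317,250), with the fingers behind it. The brass tip is at (426,247) and the near end of the cell at (452,247). I'll read the brass tip's position from the same data.

Run:
```python
from h import *
z=np.load('w5.npz');p,P=z['p'],z['P'];F=fix(P)*1000;Z=P[...,2]*1000
for u in range(396,462,6): print(u,F[247,u].round(1),Z[247,u].round(1))
# fingers' right edge near the tips
for v in (240,255):
  for u in range(256,300,6): print(v,u,F[v,u].round(1),Z[v,u].round(1))
```

```text
396 [ -2.7 -66.5] 38.6
402 [ -3.  -63.8] 39.1
408 [ -2.7 -60.6] 38.6
414 [ -2.7 -57.7] 38.6
420 [ -2.2 -54.2] 37.6
426 [ -1.8 -50.6] 36.6
432 [  7.3 -35.7] 17.6
438 [  7.6 -31.9] 17.0
444 [  7.8 -28.2] 16.5
450 [  5.6 -28. ] 21.2
456 [  3.  -28.6] 26.5
240 256 [ -10.9 -134.8] 48.7
240 262 [ -11.  -132.1] 48.8
240 268 [ -10.6 -129.4] 48.0
240 274 [   2.6 -124.6] 18.8
240 280 [   2.8 -121.3] 18.3
240 286 [   2.7 -118. ] 18.7
240 292 [   2.2 -114.8] 19.6
240 298 [   2.3 -111.4] 19.4
255 256 [ -10.8 -134.9] 63.0
255 262 [ -10.7 -132.4] 62.8
255 268 [ -10.6 -130. ] 62.6
255 274 [  -6.5 -127. ] 54.6
255 280 [  -7.1 -124.5] 55.7
255 286 [  14.7 -117.1] 13.1
255 292 [  14.8 -113.5] 12.7
255 298 [  14.9 -110. ] 12.7
```

>>> play_rows([
  [0,0.4,0],
  [0,0.9,0],
  [0,1.3,0],
  [0,1.6,0],
  [0,1.8,0],
  [0,2.0,0],
  [0,2.2,0],
  [0,2.4,0],
  [0,2.6,0],
  [0,2.8,0],
  [0,3.0,0],
  [0,3.2,0],
  [0,3.4,0],
  [0,3.6,0],
  [0,3.8,0],
  [0,4.0,0],
  [0,4.2,0],
  [0,4.4,0],
  [0,4.5,0],
  [0,4.6,0],
], hand=[0,0,0,0,0,0,0,0,0,0,0,0,0,0,0,0,0,0,0,0], twist=[0,0,0,0,0,0,0,0,0,0,0,0,0,0,0,0,0,0,0,0])

```text
time: 18.7
position: [0.5595, -0.0732, 0.0573]
tool_rot: [-3.14, 0.0, 3.031]
wrist_force: [-2.8, -20.8, 1.5]
grip_width: -0.0003
grasp_force: 10.5
```

```bash
cat >> h.py <<'E'
def see(name):
    s=read_state();print(fix(s['position'])*1000,s['wrist_force'])
    p,d,P=grab('wrist',name);F=fix(P)*1000;Z=P[...,2]*1000
    h=cv2.cvtColor(p,cv2.COLOR_RGB2HSV)
    r=((h[...,0]<8)|(h[...,0]>172))&(h[...,1]>120)&(h[...,2]>60)&(abs(F[...,0])<30)&(Z>20)&(Z<60)
    print('red',r.sum(),np.percentile(F[r][:,1],[2,50,98]).round(1) if r.any() else '')
    b=(h[...,0]>12)&(h[...,0]<28)&(h[...,1]>120)&(h[...,2]>80)&(abs(F[...,0])<9)&(Z>26)&(Z<42)
    for a,m in(('slide brass',b&(F[...,1]<0)),('fixed brass',b&(F[...,1]>0))):
        if m.any(): print(a,m.sum(),F[m][:,1].min().round(1),F[m][:,1].max().round(1))
    bl=(h[...,0]>95)&(h[...,0]<130)&(h[...,1]>100)&(h[...,2]>60)&(Z>30)&(Z<52)&(abs(F[...,0])<40)
    if bl.any():
        print('blue y',np.percentile(F[bl][:,1],[1,99]).round(1))
        from scipy.optimize import least_squares
        lo,hi=np.percentile(F[bl][:,1],[2,98]);m=(abs(F[...,0])<30)&(Z>34)&(Z<52)&(F[...,1]>lo+2)&(F[...,1]<hi-2);q=np.c_[F[m],Z[m]]
        t=least_squares(lambda t:np.hypot((q[:,0]-t[0]-t[1]*(q[:,1]-10)),q[:,2]-32.7)-16,[0,0],loss='soft_l1');print('cell',t.x[0].round(2),-np.degrees(t.x[1]).round(2),t.cost/m.sum())
E
python3 -c "
from h import *
see('w6.png')"
```

```text
[  0.13912547 -90.57089814] [ -2.75948043 -20.81514503   1.47012605]
red 341 [-77.7 -75.8 -74.1]
slide brass 919 -41.5 -20.0
blue y [-18.   30.5]
cell 0.12 -0.11 0.12368799814838254
```

It is snug: push force about 20 N, slide brass face at −20, cell at fx 0.1 and straight. Now back off and lift away.

>>> play_rows([
  [0,-0.15,0],
  [0,-0.5,0],
  [0,-1.5,0],
  [0,-3,0],
  [0,-4,0],
  [0,-4,-1.5],
  [0,-4,-4],
  [1,-4,-7],
  [3,-4,-10],
  [5,-3,-12],
  [7,-1,-12],
  [7,-1,-12],
], hand=[0,0,0,0,0,0,0,0,0,0,0,0], twist=[0,0,0,0,0,0,0,0,0,0,0,0])

```text
time: 20.25
position: [0.4877, -0.0732, 0.1784]
tool_rot: [3.141, 0.0, 3.032]
wrist_force: [0.0, -0.1, 0.6]
grip_width: -0.0001
grasp_force: 0.0
```

```bash
python3 -c "
from h import *
see('w7.png')"
```

```text
[-71.25750701 -98.54210086] [ 0.02362934 -0.09800567  0.56194575]
red 0 
slide brass 256 -40.4 -20.4
fixed brass 25 52.5 55.3
blue y [-17.8  44.8]
cell 0.23 -0.13 0.15671814182517918
```

View pics/w7.png

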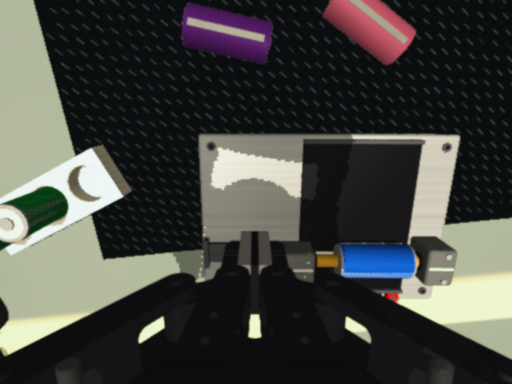

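The picture shows the cell at (338–415, 262) touching both contacts, (327,262) and (417,262), on the line, with the gripper clear of everything. I'm handing in.

```bash
python3 -c "
from workcell import *
print(hand_in())"
```

```text
the job is handed in; nothing more can be done
None
```

The job is handed in: the blue cell was rolled onto the white line and lies straight within about 0.3 mm of it, snug between both contacts, with the gripper clear at about 20 s.

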